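# Load the filter drawer and hold its front pressed shut

## Robot

A 7-joint arm with a two-finger parallel gripper is mounted at the origin on the work surface. World frame = base frame: x ahead of the robot, y to its left, z up, the work surface at z = 0. Lengths are in m, angles in rad, forces in N, time in s.
With the tool pointing down it reaches from about 0.425 to 0.925 m from the base axis. Payload 6.8 kg.
Tool frame: the origin (TCP) lies on the centre line of the jaws, within the pads' length; the fingertips stand 17 mm ahead of it and the grasp point (between the pads) lies 2 mm behind it; z points along the fingers, x is the direction in which the jaws open and shut, and the axes are right-handed (so a half turn about z gives the same grasp; the last joint's range is limited). The gripper opens to 85 mm and grips with 20 to 120 N. Pads are 22 mm wide; open, the fingers measure 114 mm over their backs; the gripper's body (76 mm by 85 mm) begins 54 mm behind the grasp point. The pads swing forward as they close: fully open they stand 13 mm farther back than shut.
Start: joints at [-1.273, 0.477, 0.022, 1.555, -0.011, 1.109, -0.083], TCP at [0.266, 0.62, 0.248] pointing down, gripper open.
Joint ranges: [-2.96, 2.96], [-0.34, 2.1], [-1.41, 1.46], [0.24, 2.44], [-1.37, 4.51], [0.17, 1.92], [-2.96, 2.96]. Speed limits (rad/s): [2.39, 2.39, 3.14, 3.14, 3.14, 3.14, 3.14].

## Interface

Orientations are given as a rotation vector (axis times angle).
In Python, from bench import r gives the robot as it stands.
- The arm moves only by the tool arm_command, never from a script. Its argument "increments" is a list of rows, each a list of 3 entries, a list of its own where there are three numbers: the shift along the world's x, y, z in m, then the turn, a rotation vector about the world's x, y, z in rad, then the opening in per cent of the stroke, from 0 (shut) to 100 (fully open). A call has 1 to 10 rows; each row is the pose to reach, as a shift and turn from the pose commanded when the call began; what a row does not reach only later rows make up. A row lasts 1/10 s, in which the tool goes at most 50 mm and 8.59 degrees, less where a joint would pass 70% of its speed; a pose out of reach is approached as far as the arm can. A call with a gripper value outside its range is refused whole. The fingers move at their own pace and stop on an object; "newtons" is the grip in N (left out, the last holds). Time passes only in rows, so rows that repeat a pose let the fingers close. It gives the time, the measured TCP pose, the force and the opening at its end, in the units of the state.
- r.get_obs(): the state, without advancing time (a new reading comes with each control period).
- r.grab_frame(name): name is "scene" or "top" or "wrist"; returns the picture (480x640x3 uint8, blue, green, red); there is no depth.
- r.camera_model(name): a dict with "camera_matrix" (3x3 intrinsics, pixels), "camera_from_world" (4x4, takes a point from world to camera coordinates). Camera axes: x right, y down, z forward; pixel columns grow to the right and rows downward; lengths in m; the calibration is good to about 2 mm. A picture is of the moment at which its call begins: read the wrist's pose just before it. camera_model takes no time and is no camera call; for the wrist camera it gives the pose at the moment of the call.
- r.hand_in(): hands the job in, once; it reports no verdict.
The state is a dict: "clock": time; "joints": joint angles; "qvel": joint speeds; "tau": joint torques, N m; "tcp_pos": TCP position; "orientation": TCP orientation; "contact_force": force on the tool from outside, world axes, zero at the start; "moment": the same for the moment, N m; "grip_width": finger opening in m.
Only numpy, scipy, OpenCV 4.12 (cv2) and the standard library are available. Lean on these libraries where they do the work, as an engineer would, in place of code of your own. Each camera call takes 0.05 s, during which the arm holds its last target. There are 200 camera calls.

## Task

Put the filter cassette flat into the open tray of the small bench filter unit, let go of it, and slide the tray fully shut by pushing on its front plate. Then, with closed fingers, keep pressing the front plate straight against the unit with a steady push of about 10 N, so that the foam seal is squeezed but never crushed flat and a colleague can do up the two thumbscrews; hold this for three seconds and finish while still pressing. Leave the bottle, the beaker and the jar where they stand.

Things in the scene. Friction and masses are not known exactly. Their poses are not given: they have to be found in the camera images.
- unit: Low grey filter unit fixed to the bench: 240 deep (x) x 160 wide (y) x 66 mm high; on its rear part (x 130 to 230 mm) a fan hood 126 mm high with a black collar up to 156 mm. Origin: on the bench under the middle of the housing's front face, where the tray slides out; x points into the housing (the way the tray shuts, roughly away from the robot), z up.
- tray (a joint): How far the tray is pulled out of the unit, in m: 0 fully shut against its stop, up to 0.16 open; it starts 0.12 to 0.15 open. It slides with about 2 N of friction and stays where it is left.
- tray_pocket (a point): Centre of the pocket floor in the tray, 12 mm above the bench; moves with the tray, axes as the unit's. Pocket 100 (x) x 76 (y) mm inside, 18 mm deep; side walls 4 mm, rear wall 6 mm thick, tops 30 mm above the bench; its front end is the tray's front wall, 64 mm above the bench. Tray shut: 50 mm inside the housing's front face.
- push_pad (a point): Where to push: centre of the outer face of the raised pad (50 wide x 40 mm high, 3 mm proud) on the tray's front plate, 36 mm above the bench; axes as the unit's, push along +x. The plate is 150 mm wide, 4 to 64 mm above the bench; thumbscrew knobs (18 mm dia.) stand 16 mm out of it 61 mm to either side. Tray shut and foam relaxed: 37 mm in front of the housing's face.
- front_plate: The same front plate of the tray (origin coincides with the unit's origin when the tray is shut and the foam is relaxed). It is carried on a springy foam seal in front of the tray and can be pushed in towards the tray.
- seal (a joint): How far the foam seal behind the front plate is squeezed, in m: 0 relaxed, 0.018 crushed flat. It behaves as a spring of 1 N per mm, so 10 N squeezes it by 10 mm.
- cassette_center (a point): Centre, half-way up (21 mm above its underside), of the loose filter cassette: a white flat frame 85 (x) x 62 (y) x 14 mm high with a grip rib on top, 60 long (x) x 16 wide (y), rising from 14 to 42 mm above the underside. x along the rib, z up. It weighs 0.1 to 0.16 kg. It fits the pocket with the rib along the unit's x, either way round.
- cassette: The same filter cassette; origin at the centre of its underside.
- bottle: Bystander: closed brown glass bottle, 60 mm diameter, 130 mm high; origin at the centre of its underside.
- beaker: Bystander: open glass beaker, about 84 mm diameter, 100 mm high; origin at the centre of its underside.
- jar: Bystander: white closed jar, 64 mm diameter, 75 mm high; origin at the centre of its underside.

How it is judged:
On the way, in this order (a step that is already met when the one before it is completed fails the run):
1. the cassette lies flat in the pocket of the open tray, let go (x of cassette_center in the frame of tray_pocket between -0.013 and 0.013 m and y of cassette_center in the frame of tray_pocket between -0.013 and 0.013 m and z of cassette_center in the frame of tray_pocket between 0.016 and 0.026 m and angle between cassette_center's own z axis and vertical below 0.12 rad and contact force between the fingers and cassette below 0.1 N and value of joint tray above 0.08 m), for 0.2 s.
2. the tray is shut and the front plate is pressed at about 10 N (6 to 14 N) for two seconds without a break (value of joint tray below 0.003 m and value of joint seal between 0.006 and 0.014 m and contact force between the fingers and front_plate between 5 and 16 N and x of cassette_center in the frame of tray_pocket between -0.013 and 0.013 m and y of cassette_center in the frame of tray_pocket between -0.013 and 0.013 m and z of cassette_center in the frame of tray_pocket between 0.016 and 0.026 m and angle between cassette_center's own z axis and vertical below 0.12 rad), for 2 s.
At the end, for the whole second after the job is handed in: The tray is shut (within 3 mm), the cassette lies flat in its pocket (centre within 13 mm of the pocket's centre each way, tilt under 0.12 rad) untouched by the fingers, and the fingers still press the front plate steadily with the foam squeezed by 6 to 14 mm (6 to 14 N), nothing moving (all of step 2 and contact force between the fingers and cassette below 0.1 N and velocity of joint seal between -0.01 and 0.01 m/s and velocity of joint tray between -0.01 and 0.01 m/s and linear speed of cassette below 0.02 m/s); the arm keeps its last pose, push and grip.
It fails at once if the foam seal is crushed flat (squeezed by more than 17.5 mm, 17.5 N) (value of joint seal above 0.0175 m).
It fails at once if the bottle is shifted by more than 30 mm or tipped (distance of bottle from where it was at the start of the episode above 0.03 m or angle between bottle's own z axis and vertical above 0.3 rad).
It fails at once if the beaker is shifted by more than 30 mm or tipped (distance of beaker from where it was at the start of the episode above 0.03 m or angle between beaker's own z axis and vertical above 0.3 rad).
It fails at once if the jar is shifted by more than 30 mm or tipped (distance of jar from where it was at the start of the episode above 0.03 m or angle between jar's own z axis and vertical above 0.3 rad).
It also fails if it takes over 64 s, if anything falls off the work surface, if the arm or the gripper's body presses on something with over 40 N, if the wrist force passes 120 N, or if a joint passes its speed limit or range.

## Working session

There is one attempt and no reset: what is moved stays moved. The work goes in short steps, Python scripts to look and compute and a tool call to move; the robot and the scene stay as the last step left them, time stands still between calls to the robot, and variables do not carry over. Pictures are saved under pics/ and viewed, about 8 in all and at most 12, crops included, and the job is handed in when it is done.

Besides the shell and the picture viewer there is one more tool, called after "Call:" by a JSON object that holds its "api" and its "payload", one argument or row to a line. arm_command: Moves the arm, as the interface text tells. Its arguments: {"type":"object","properties":{"increments":{"type":"array","items":{"type":"array"}},"newtons":{"type":"number"}},"required":["increments"]}

```bash
mkdir -p pics; ls; python3 - <<'E'
from bench import r
import cv2,numpy as np
np.set_printoptions(precision=4,suppress=True)
o=r.get_obs();print({k:np.round(v,3) for k,v in o.items()})
for n in("top","scene"):
    cv2.imwrite(f"pics/{n}0.png",r.grab_frame(n));m=r.camera_model(n);print(n,m["camera_matrix"],m["camera_from_world"])
E
```

```text
pics
{'clock': np.float64(0.0), 'joints': array([-1.273,  0.478,  0.022,  1.556, -0.011,  1.109, -0.083]), 'qvel': array([ 0.   ,  0.   ,  0.001, -0.001, -0.001, -0.   ,  0.001]), 'tau': array([ -0.   , -59.645,   1.608, -28.12 ,   0.012,   0.01 ,   0.   ]), 'tcp_pos': array([0.266, 0.62 , 0.247]), 'orientation': array([ 2.623,  1.728, -0.002]), 'contact_force': array([ 0.655, -0.175,  0.516]), 'moment': array([ 0.002,  0.01 , -0.015]), 'grip_width': np.float64(0.086)}
top [[590.9981   0.     316.3734]
 [  0.     590.9981 240.3835]
 [  0.       0.       1.    ]] [[-0.0302 -0.9993  0.0229 -0.0024]
 [-0.9956  0.028  -0.0898  0.583 ]
 [ 0.0891 -0.0255 -0.9957  1.3699]
 [ 0.      0.      0.      1.    ]]
scene [[564.5098   0.     318.2382]
 [  0.     564.5098 243.0788]
 [  0.       0.       1.    ]] [[-0.7684  0.6397 -0.0188  0.4465]
 [ 0.3931  0.4486 -0.8027 -0.1724]
 [-0.505  -0.6242 -0.5961  1.4267]
 [ 0.      0.      0.      1.    ]]
```

View pics/top0.png

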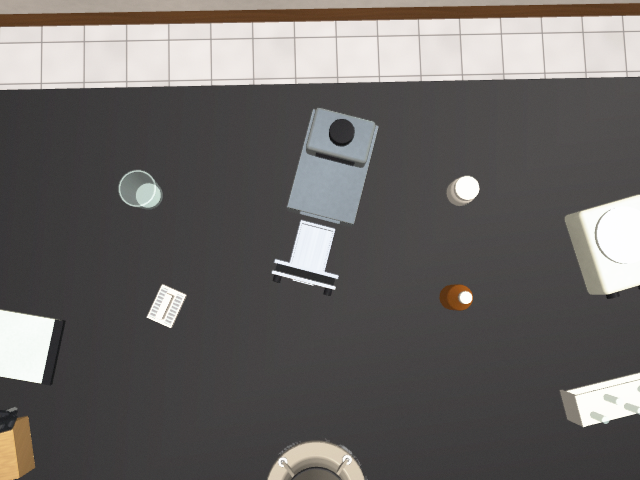

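View pics/scene0.png

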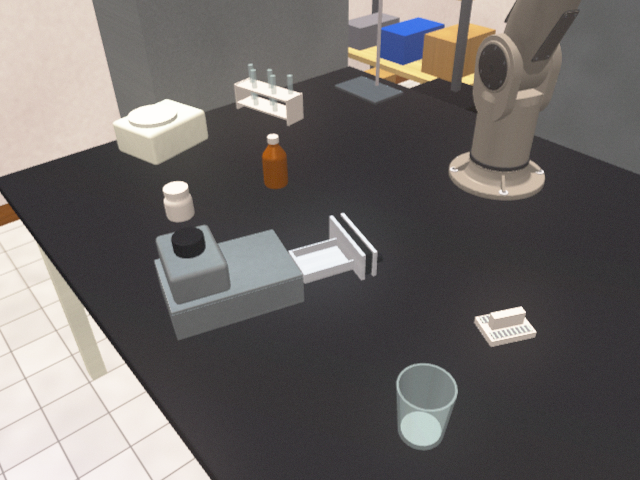

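The top view shows the cassette at about (167,306), the tray pocket at (313,245), its front plate along (273,270)-(338,283), the housing front edge at (288,208)-(354,222), the bottle at (458,297), the jar at (464,190) and the beaker at (140,190). Next I'll zoom in to get exact corners.

```bash
cat > h.py <<'E'
import numpy as np,cv2
from bench import r
np.set_printoptions(precision=4,suppress=True)
def ray(m,uv,z):
    "world points on plane(s) z for pixels uv"
    K,T=m["camera_matrix"],m["camera_from_world"];R,t=T[:3,:3],T[:3,3]
    uv=np.atleast_2d(uv).astype(float);d=np.c_[uv,np.ones(len(uv))]@np.linalg.inv(K).T@R
    c=-R.T@t;return c+d*((z-c[2])/d[:,2])[:,None]
def proj(m,P):
    P=np.atleast_2d(P)@m["camera_from_world"][:3,:3].T+m["camera_from_world"][:3,3]
    p=P@m["camera_matrix"].T;return p[:,:2]/p[:,2:]
E
python3 - <<'E'
import cv2,numpy as np
from h import *
im=cv2.imread("pics/top0.png");m=r.camera_model("top")
a=cv2.resize(im[195:305,260:370],None,fx=5,fy=5,interpolation=cv2.INTER_CUBIC)
b=cv2.resize(im[275:337,135:197],None,fx=4,fy=4,interpolation=cv2.INTER_CUBIC)
c=np.zeros((550,800,3),np.uint8);c[:,:550]=a;c[:248,552:800]=b;cv2.imwrite("pics/crop0.png",c)
g=cv2.cvtColor(im,cv2.COLOR_BGR2GRAY)[275:337,135:197]
q=cv2.boxPoints(cv2.minAreaRect(cv2.findNonZero((g>100).astype(np.uint8))))+[135,275]
P=ray(m,q,.014);print(q,P,P.mean(0),np.linalg.norm(np.diff(P,axis=0),axis=1))
E
```

```text
[[145.5205 317.0548]
 [161.2055 282.5479]
 [186.8219 294.1918]
 [171.137  328.6986]] [[0.415  0.3855 0.014 ]
 [0.4945 0.3485 0.014 ]
 [0.4654 0.2888 0.014 ]
 [0.3861 0.3261 0.014 ]] [0.4402 0.3372 0.014 ] [0.0877 0.0664 0.0876]
```

View pics/crop0.png

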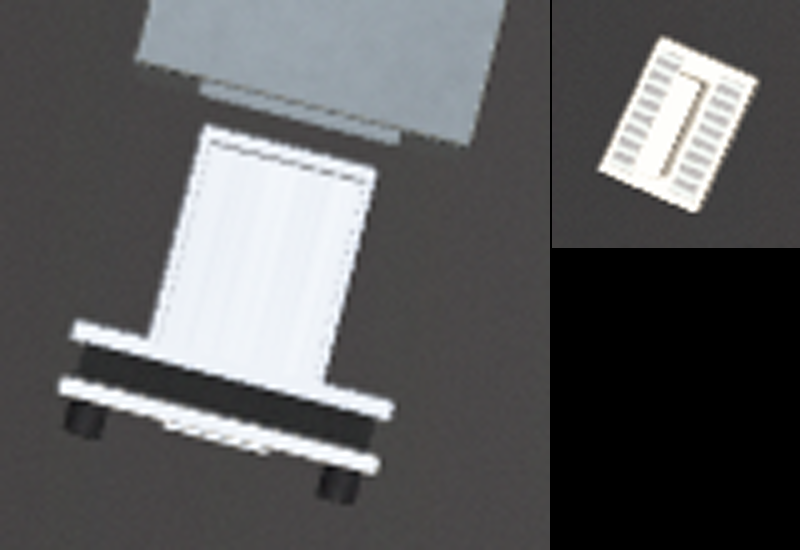

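```bash
python3 - <<'E'
from h import *
from scipy.optimize import least_squares
m=r.camera_model("top")
px=np.array([[135,62],[470,145],[205,125],[377,168],[58,392],[378,472]])/5+[260,195]-.4
def mod(p):
    x,y,a,op=p
    L=np.array([[0,.08,.066],[0,-.08,.066],[.106-op,.042,.03],[.106-op,-.042,.03],[-.034-op,.075,.064],[-.034-op,-.075,.064]])
    c,s=np.cos(a),np.sin(a)
    return np.c_[x+c*L[:,0]-s*L[:,1],y+s*L[:,0]+c*L[:,1],L[:,2]]
f=lambda p:(proj(m,mod(p))-px).ravel()
s=least_squares(f,[.65,0,0,.13]);p=s.x;print(p,np.degrees(p[2]),s.fun.reshape(-1,2))
c,sn=np.cos(p[2]),np.sin(p[2])
for n,d in(("pocket",.05-p[3]),("pad",-.037-p[3]),("padshut",-.037)):print(n,p[0]+c*d,p[1]+sn*d)
q=np.array([[145.5205,317.0548],[161.2055,282.5479],[186.8219,294.1918]])
P=ray(m,q,.012);d=P[1]-P[0];print("cass",(P[0]+P[2])/2,np.degrees(np.arctan2(d[1],d[0])))
from scipy.spatial.transform import Rotation as R
o=r.get_obs();print(R.from_rotvec(o["orientation"]).as_matrix())
w=r.camera_model("wrist");T=np.linalg.inv(w["camera_from_world"]);print(T,w["camera_matrix"])
E
```

```text
[ 0.637  -0.0284 -0.2765  0.1221] -15.843127151324635 [[-0.3161 -0.2405]
 [ 0.0162  0.1622]
 [ 0.0134 -0.1325]
 [ 0.0929 -0.0259]
 [ 0.2436  0.0712]
 [-0.0484  0.1567]]
pocket 0.5676600975456005 -0.008704305476604335
pad 0.48396498632193374 0.015047080951519062
padshut 0.6014108359338283 -0.01828224638585324
cass [0.4401 0.3376 0.012 ] -24.97514213670019
[[ 0.3947  0.9188 -0.0006]
 [ 0.9188 -0.3947 -0.0016]
 [-0.0017  0.0001 -1.    ]]
[[ 0.3951  0.8686  0.2989  0.1899]
 [ 0.9186 -0.3732 -0.1298  0.6527]
 [-0.0012  0.3259 -0.9454  0.3728]
 [ 0.      0.      0.      1.    ]] [[358.3684   0.     328.115 ]
 [  0.     358.3684 234.777 ]
 [  0.       0.       1.    ]]
```

Call:
{"api": "arm_command", "payload": {
  "increments": [
    [[0.02,-0.034,-0.01],[0,0,-0.01],100],
    [[0.042,-0.068,-0.02],[0,0,-0.03],100],
    [[0.065,-0.105,-0.03],[0,0,-0.03],100],
    [[0.087,-0.142,-0.045],[0,0,-0.03],100],
    [[0.109,-0.178,-0.06],[0,0,-0.03],100],
    [[0.131,-0.214,-0.075],[0,0,-0.03],100],
    [[0.153,-0.25,-0.09],[0,0,-0.03],100],
    [[0.174,-0.283,-0.1],[0,0,-0.03],100],
    [[0.174,-0.283,-0.1],[0,0,-0.03],100],
    [[0.174,-0.283,-0.1],[0,0,-0.03],100]
  ]
}}

```text
clock: 1.1
tcp_pos: [0.4407, 0.3362, 0.1479]
orientation: [2.651, 1.685, -0.002]
contact_force: [-0.5, 0.6, -0.7]
grip_width: 0.0856
```

```bash
python3 - <<'E'
from h import *
from scipy.spatial.transform import Rotation as R
o=r.get_obs();m=r.camera_model("wrist");im=r.grab_frame("wrist")
X=R.from_rotvec(o["orientation"]).as_matrix();print(o["tcp_pos"],X)
g=cv2.cvtColor(im,cv2.COLOR_BGR2GRAY)
c=np.array([.4401,.3376,0]);d=np.array([.9065,-.4222,0]);e=np.array([.4222,.9065,0])
for z,l,w in((.014,.0425,.031),(.042,.03,.008)):
    q=proj(m,[c+s*l*d+t*w*e+[0,0,z] for s,t in((1,1),(1,-1),(-1,-1),(-1,1))])
    cv2.polylines(im,[np.int32(q.round())],True,(0,0,255),1)
cv2.imwrite("pics/w1.png",im)
E
```

```text
[0.4407 0.3362 0.1479] [[ 0.4244  0.9055 -0.0007]
 [ 0.9055 -0.4244 -0.0007]
 [-0.0009 -0.0004 -1.    ]]
```

View pics/w1.png

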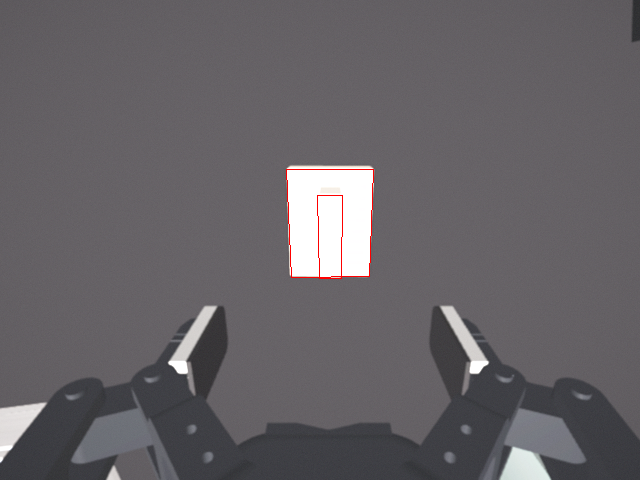

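The overlay matches the cassette: frame at (288-373, 167-277), rib centred at column 330. I'll go down and grip.

Call:
{"api": "arm_command", "payload": {
  "increments": [
    [[0,0.001,-0.035],[0,0,0],70],
    [[0,0.001,-0.07],[0,0,0],60],
    [[0,0.001,-0.095],[0,0,0],60],
    [[0,0.001,-0.11],[0,0,0],60],
    [[0,0.001,-0.11],[0,0,0],60],
    [[0,0.001,-0.11],[0,0,0],0],
    [[0,0.001,-0.11],[0,0,0],0],
    [[0,0.001,-0.11],[0,0,0],0],
    [[0,0.001,-0.11],[0,0,0],0],
    [[0,0.001,-0.11],[0,0,0],0]
  ],
  "newtons": 40
}}

```text
clock: 2.15
tcp_pos: [0.4414, 0.3391, 0.0399]
orientation: [-2.649, -1.688, -0.004]
contact_force: [0.1, -0.3, 7.4]
grip_width: 0.0152
```

Call:
{"api": "arm_command", "payload": {
  "increments": [
    [[0,0,0],[0,0,0],0],
    [[0,0,0],[0,0,0],0],
    [[0,0,0.02],[0,0,0],0],
    [[0,0,0.05],[0,0,0.02],0],
    [[0,0,0.085],[0,0,0.05],0],
    [[0,0,0.112],[0,0,0.08],0],
    [[0,0,0.112],[0,0,0.1],0],
    [[0,0,0.112],[0,0,0.12],0],
    [[0,0,0.112],[0,0,0.14],0],
    [[0,0,0.112],[0,0,0.159],0]
  ]
}}

```text
clock: 3.15
tcp_pos: [0.4397, 0.3376, 0.149]
orientation: [2.505, 1.895, -0.004]
contact_force: [-0.6, 0.2, -1.4]
grip_width: 0.015
```

Call:
{"api": "arm_command", "payload": {
  "increments": [
    [[0.01,-0.026,0],[0,0,0],0],
    [[0.024,-0.065,0],[0,0,0],0],
    [[0.04,-0.108,0],[0,0,0],0],
    [[0.056,-0.151,0],[0,0,0],0],
    [[0.072,-0.194,0],[0,0,0],0],
    [[0.088,-0.237,0],[0,0,0],0],
    [[0.104,-0.28,0],[0,0,0],0],
    [[0.118,-0.32,0],[0,0,0],0],
    [[0.128,-0.346,0],[0,0,0],0],
    [[0.128,-0.346,0],[0,0,0],0]
  ]
}}

```text
clock: 4.15
tcp_pos: [0.569, -0.0136, 0.1494]
orientation: [2.512, 1.884, -0.003]
contact_force: [-0.1, -0.0, -2.3]
grip_width: 0.015
```

Call:
{"api": "arm_command", "payload": {
  "increments": [
    [[0,0,-0.02],[0,0,0],0],
    [[0,0,-0.04],[0,0,0],0],
    [[0,0,-0.05],[0,0,0],0],
    [[0,0,-0.05],[0,0,0],0],
    [[0,0,-0.05],[0,0,0],0]
  ]
}}

```text
clock: 4.65
tcp_pos: [0.5685, -0.0074, 0.1004]
orientation: [-2.506, -1.894, 0.0]
contact_force: [1.2, -0.3, -0.8]
grip_width: 0.0153
```

```bash
python3 - <<'E'
from h import *
from scipy.spatial.transform import Rotation as R
o=r.get_obs();m=r.camera_model("wrist");im=r.grab_frame("wrist")
print(o["tcp_pos"],R.from_rotvec(o["orientation"]).as_matrix())
x,y,a,op=.637,-.0284,-.2765,.1221;c,s=np.cos(a),np.sin(a)
for z,x0,x1,w in((.03,.0-op,.1-op,.038),(.064,-.034-op,0-op,.075)):
    q=proj(m,[[x+c*u-s*v,y+s*u+c*v,z] for u,v in((x0,w),(x1,w),(x1,-w),(x0,-w))])
    cv2.polylines(im,[np.int32(q.round())],True,(0,0,255),1)
t=cv2.resize(r.grab_frame("top")[195:305,260:370],(330,330),interpolation=cv2.INTER_CUBIC)
im=np.pad(im,((0,0),(0,160),(0,0)));im[:330,470:800]=t
cv2.imwrite("pics/w2.png",im)
E
```

```text
[ 0.5685 -0.0074  0.1004] [[ 0.2727  0.9621 -0.0004]
 [ 0.9621 -0.2727  0.    ]
 [-0.0001 -0.0004 -1.    ]]
```

View pics/w2.png

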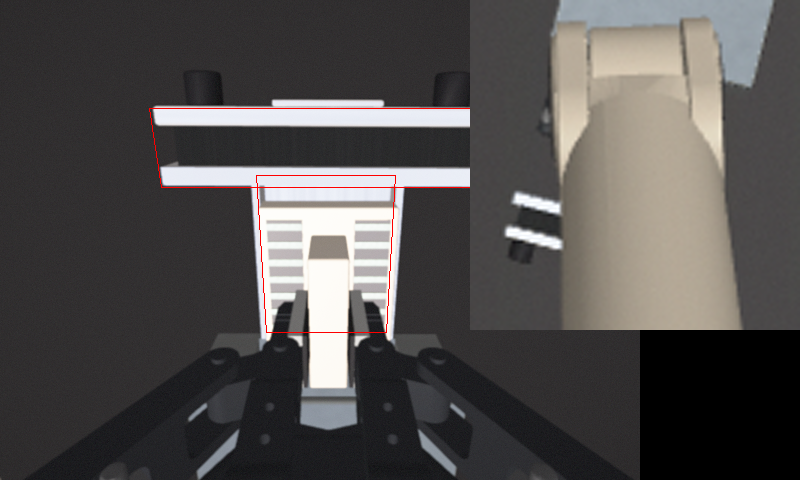

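The overlay lies on the front plate (rows 107-187) and on the pocket, with the cassette centred at column 328 against 326 for the pocket. I'll lower it.

Call:
{"api": "arm_command", "payload": {
  "increments": [
    [[0,-0.001,-0.015],[0,0,0],0],
    [[0,-0.001,-0.03],[0,0,0],0],
    [[0,-0.001,-0.04],[0,0,0],0],
    [[0,-0.001,-0.044],[0,0,0],0],
    [[0,-0.001,-0.047],[0,0,0],0],
    [[0,-0.001,-0.048],[0,0,0],0],
    [[0,-0.001,-0.048],[0,0,0],0]
  ]
}}

```text
clock: 5.45
tcp_pos: [0.5687, -0.0088, 0.0524]
orientation: [2.507, 1.894, 0.0]
contact_force: [-0.1, -0.5, -1.9]
grip_width: 0.0152
```

Call:
{"api": "arm_command", "payload": {
  "increments": [
    [[0,0,-0.001],[0,0,0],0],
    [[0,0,-0.001],[0,0,0],35],
    [[0,0,-0.001],[0,0,0],35],
    [[0,0,-0.001],[0,0,0],35],
    [[0,0,0.005],[0,0,0],35],
    [[0,0,0.03],[0,0,0],35],
    [[0,0,0.06],[0,0,0],35],
    [[0,0,0.09],[0,0,0],35],
    [[0,0,0.1],[0,0,0],35],
    [[0,0,0.1],[0,0,0],0]
  ]
}}

```text
clock: 6.45
tcp_pos: [0.5695, -0.0088, 0.1541]
orientation: [2.505, 1.893, 0.005]
contact_force: [-0.6, -1.0, -1.1]
grip_width: 0.0168
```

```bash
python3 - <<'E'
from h import *
o=r.get_obs();m=r.camera_model("wrist");im=r.grab_frame("wrist")
print(o["tcp_pos"],o["grip_width"])
x,y,a,op=.637,-.0284,-.2765,.1221;c,s=np.cos(a),np.sin(a);p=.05-op
for z,x0,x1,w in((.03,.0-op,.1-op,.038),(.064,-.034-op,0-op,.075),(.026,p-.0425,p+.0425,.031),(.054,p-.03,p+.03,.008)):
    q=proj(m,[[x+c*u-s*v,y+s*u+c*v,z] for u,v in((x0,w),(x1,w),(x1,-w),(x0,-w))])
    cv2.polylines(im,[np.int32(q.round())],True,(0,0,255),1)
cv2.imwrite("pics/w3.png",im)
E
```

```text
[ 0.5695 -0.0088  0.1541] 0.016847314891783736
```

View pics/w3.png

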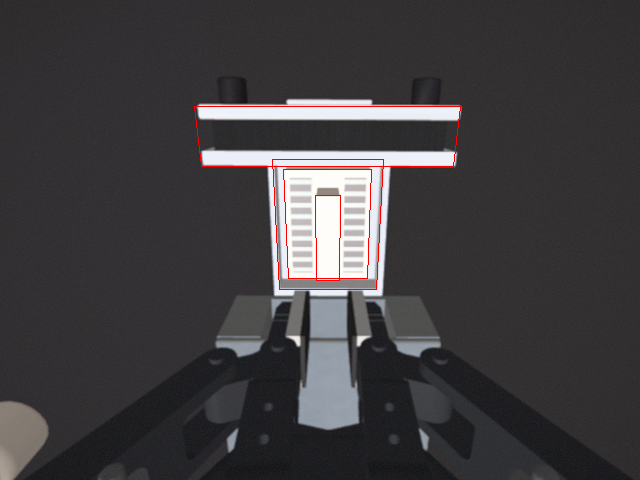

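The cassette lies flat and centred in the pocket, on the overlay at (283-371, 168-280). Next I'll go in front of the pad with the fingers closed.

Call:
{"api": "arm_command", "payload": {
  "increments": [
    [[-0.03,0.009,0],[0,0,0],0],
    [[-0.07,0.02,0],[0,0,0],0],
    [[-0.11,0.031,0],[0,0,0],0],
    [[-0.124,0.035,0],[0,0,0],0],
    [[-0.124,0.035,0],[0,0,0],0],
    [[-0.124,0.035,-0.03],[0,0,0],0],
    [[-0.124,0.035,-0.065],[0,0,0],0],
    [[-0.124,0.035,-0.095],[0,0,0],0],
    [[-0.124,0.035,-0.108],[0,0,0],0],
    [[-0.124,0.035,-0.108],[0,0,0],0]
  ]
}}

```text
clock: 7.5
tcp_pos: [0.4441, 0.0256, 0.042]
orientation: [-2.506, -1.892, 0.006]
contact_force: [-0.5, 0.4, 1.3]
grip_width: 0.0
```

Call:
{"api": "arm_command", "payload": {
  "increments": [
    [[0,0,0],[0,0,0],0],
    [[0,0,0],[0,0,0],0]
  ]
}}

```text
clock: 7.7
tcp_pos: [0.4456, 0.0261, 0.0449]
orientation: [2.506, 1.893, 0.002]
contact_force: [-0.2, -0.8, -0.2]
grip_width: 0.0003
```

Call:
{"api": "arm_command", "payload": {
  "increments": [
    [[0.0077,-0.0022,0],[0,0,0],0],
    [[0.0154,-0.0044,0],[0,0,0],0],
    [[0.0202,-0.0057,0],[0,0,0],0],
    [[0.024,-0.0068,0],[0,0,0],0],
    [[0.0279,-0.0079,0],[0,0,0],0],
    [[0.0317,-0.009,0],[0,0,0],0],
    [[0.0356,-0.0101,0],[0,0,0],0],
    [[0.0404,-0.0115,0],[0,0,0],0],
    [[0.0452,-0.0128,0],[0,0,0],0],
    [[0.05,-0.0142,0],[0,0,0],0]
  ]
}}

```text
clock: 8.7
tcp_pos: [0.4945, 0.0118, 0.0441]
orientation: [-2.507, -1.893, 0.001]
contact_force: [-2.8, 1.1, 0.8]
grip_width: 0.0002
```

Call:
{"api": "arm_command", "payload": {
  "increments": [
    [[0.0058,-0.0016,0],[0,0,0],0],
    [[0.0115,-0.0033,0],[0,0,0],0],
    [[0.0173,-0.0049,0],[0,0,0],0],
    [[0.0231,-0.0065,0],[0,0,0],0],
    [[0.0289,-0.0082,0],[0,0,0],0],
    [[0.0346,-0.0098,0],[0,0,0],0],
    [[0.0404,-0.0115,0],[0,0,0],0],
    [[0.0462,-0.0131,0],[0,0,0],0],
    [[0.0519,-0.0147,0],[0,0,0],0],
    [[0.0577,-0.0164,0],[0,0,0],0]
  ]
}}

```text
clock: 9.7
tcp_pos: [0.5526, -0.0045, 0.0443]
orientation: [2.507, 1.894, -0.0]
contact_force: [-2.1, -0.5, -0.3]
grip_width: 0.0002
```

```bash
python3 - <<'E'
from h import *
o=r.get_obs();m=r.camera_model("wrist");im=r.grab_frame("wrist")
print(o["tcp_pos"],o["contact_force"])
cv2.imwrite("pics/w4.png",np.hstack([cv2.resize(im,(400,300)),cv2.resize(r.grab_frame("scene")[200:320,140:420],(400,300))[:300]]))
E
```

```text
[ 0.5526 -0.0045  0.0443] [-2.141  -0.4962 -0.3093]
```

View pics/w4.png

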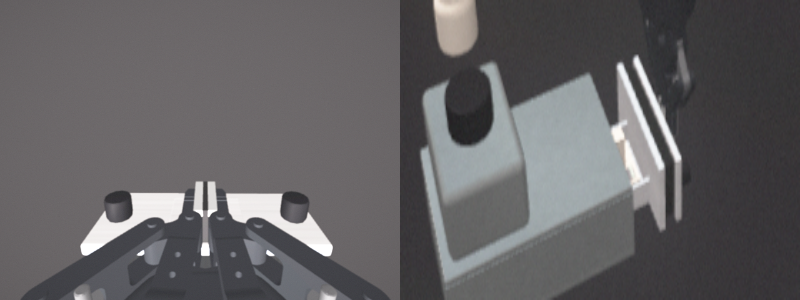

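The fingers are centred on the pad between the two knobs. The tray is about 40 mm from shut, so I'll keep closing it more slowly.

Call:
{"api": "arm_command", "payload": {
  "increments": [
    [[0.0048,-0.0014,0],[0,0,0],0],
    [[0.0096,-0.0027,0],[0,0,0],0],
    [[0.0144,-0.0041,0],[0,0,0],0],
    [[0.0192,-0.0055,0],[0,0,0],0],
    [[0.024,-0.0068,0],[0,0,0],0],
    [[0.0269,-0.0076,0],[0,0,0],0],
    [[0.0298,-0.0085,0],[0,0,0],0],
    [[0.0327,-0.0093,0],[0,0,0],0],
    [[0.0327,-0.0093,0],[0,0,0],0],
    [[0.0327,-0.0093,0],[0,0,0],0]
  ]
}}

```text
clock: 10.8
tcp_pos: [0.5851, -0.0136, 0.0443]
orientation: [2.506, 1.894, 0.001]
contact_force: [-1.1, 1.5, 0.5]
grip_width: 0.0002
```

Call:
{"api": "arm_command", "payload": {
  "increments": [
    [[0.0019,-0.0005,0],[0,0,0],0],
    [[0.0038,-0.0011,0],[0,0,0],0],
    [[0.0058,-0.0016,0],[0,0,0],0],
    [[0.0058,-0.0016,0],[0,0,0],0]
  ]
}}

```text
clock: 11.2
tcp_pos: [0.591, -0.0154, 0.0443]
orientation: [2.507, 1.894, 0.0]
contact_force: [-1.5, 0.3, 1.0]
grip_width: 0.0002
```

Call:
{"api": "arm_command", "payload": {
  "increments": [
    [[0.0019,-0.0005,0],[0,0,0],0],
    [[0.0038,-0.0011,0],[0,0,0],0],
    [[0.0038,-0.0011,0],[0,0,0],0]
  ]
}}

```text
clock: 11.5
tcp_pos: [0.5941, -0.0163, 0.0442]
orientation: [-2.506, -1.893, 0.001]
contact_force: [-3.4, 2.0, 3.5]
grip_width: -0.0
```

Call:
{"api": "arm_command", "payload": {
  "increments": [
    [[0.0019,-0.0005,0],[0,0,0],0],
    [[0.0029,-0.0008,0],[0,0,0],0],
    [[0.0029,-0.0008,0],[0,0,0],0]
  ]
}}

```text
clock: 11.8
tcp_pos: [0.5963, -0.017, 0.0442]
orientation: [-2.505, -1.893, 0.003]
contact_force: [-6.2, 2.5, 4.8]
grip_width: 0.0001
```

Call:
{"api": "arm_command", "payload": {
  "increments": [
    [[0.001,-0.0003,0],[0,0,0],0],
    [[0.0019,-0.0005,0],[0,0,0],0],
    [[0.0019,-0.0005,0],[0,0,0],0]
  ]
}}

```text
clock: 12.1
tcp_pos: [0.5977, -0.0174, 0.0442]
orientation: [-2.505, -1.893, 0.004]
contact_force: [-7.4, 2.1, 7.5]
grip_width: -0.0
```

Call:
{"api": "arm_command", "payload": {
  "increments": [
    [[0.001,-0.0003,0.0005],[0,0,0],0],
    [[0.0019,-0.0005,0.001],[0,0,0],0],
    [[0.0019,-0.0005,0.001],[0,0,0],0],
    [[0.0019,-0.0005,0.001],[0,0,0],0]
  ]
}}

```text
clock: 12.5
tcp_pos: [0.5983, -0.0175, 0.0443]
orientation: [-2.503, -1.892, 0.007]
contact_force: [-8.7, 2.2, 1.5]
grip_width: -0.0001
```

Call:
{"api": "arm_command", "payload": {
  "increments": [
    [[0.0005,-0.0001,0],[0,0,0],0],
    [[0.001,-0.0003,0],[0,0,0],0],
    [[0.001,-0.0003,0],[0,0,0],0],
    [[0.001,-0.0003,0],[0,0,0],0],
    [[0.001,-0.0003,0],[0,0,0],0]
  ]
}}

```text
clock: 13.0
tcp_pos: [0.5991, -0.0178, 0.0443]
orientation: [-2.503, -1.892, 0.007]
contact_force: [-9.1, 3.2, 1.6]
grip_width: 0.0004
```

```bash
python3 - <<'E'
from h import *
u=np.array([.962,-.273,0]);F=[]
for i in range(10):
    s=r.grab_frame("scene");o=r.get_obs();F.append([-o["contact_force"]@u,o["contact_force"][2],*o["tcp_pos"]])
F=np.array(F);print(F.mean(0),F.std(0),o["clock"])
t=r.grab_frame("top")
cv2.imwrite("pics/s5.png",np.hstack([cv2.resize(s,None,fx=.9,fy=.9)[:432,:576],cv2.resize(t[100:300,260:360],(216,432))]))
E
```

```text
[ 9.5806  2.6563  0.599  -0.0178  0.0443] [0.4316 0.4943 0.     0.     0.    ] 13.5
```

View pics/s5.png

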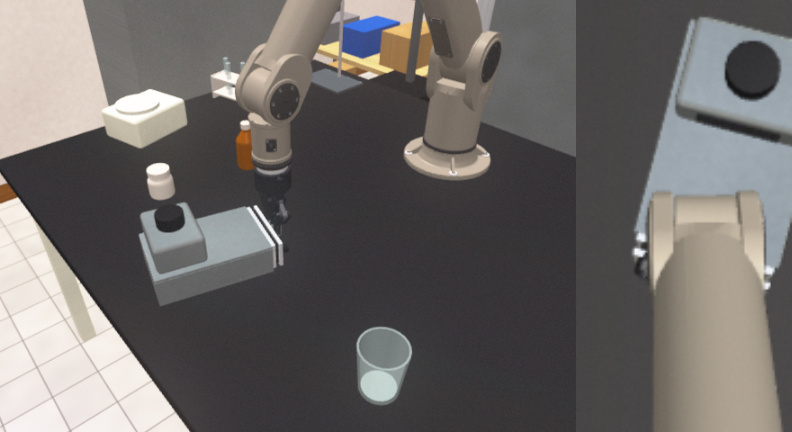

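The tray is shut, with the plates close together against the housing, and the bottle, jar and beaker look untouched. The mean push is 9.6 N and steady, so I'll hold.

Call:
{"api": "arm_command", "payload": {
  "increments": [
    [[0,0,0],[0,0,0],0],
    [[0,0,0],[0,0,0],0],
    [[0,0,0],[0,0,0],0],
    [[0,0,0],[0,0,0],0],
    [[0,0,0],[0,0,0],0],
    [[0,0,0],[0,0,0],0],
    [[0,0,0],[0,0,0],0],
    [[0,0,0],[0,0,0],0],
    [[0,0,0],[0,0,0],0],
    [[0,0,0],[0,0,0],0]
  ]
}}

```text
clock: 14.55
tcp_pos: [0.5991, -0.0178, 0.0443]
orientation: [-2.503, -1.892, 0.007]
contact_force: [-9.8, 3.4, 2.0]
grip_width: 0.0003
```

Call:
{"api": "arm_command", "payload": {
  "increments": [
    [[0,0,0],[0,0,0],0],
    [[0,0,0],[0,0,0],0],
    [[0,0,0],[0,0,0],0],
    [[0,0,0],[0,0,0],0],
    [[0,0,0],[0,0,0],0],
    [[0,0,0],[0,0,0],0],
    [[0,0,0],[0,0,0],0],
    [[0,0,0],[0,0,0],0],
    [[0,0,0],[0,0,0],0],
    [[0,0,0],[0,0,0],0]
  ]
}}

```text
clock: 15.55
tcp_pos: [0.5991, -0.0178, 0.0442]
orientation: [-2.503, -1.892, 0.007]
contact_force: [-8.6, 2.7, 2.3]
grip_width: -0.0
```

Call:
{"api": "arm_command", "payload": {
  "increments": [
    [[0,0,0],[0,0,0],0],
    [[0,0,0],[0,0,0],0],
    [[0,0,0],[0,0,0],0],
    [[0,0,0],[0,0,0],0],
    [[0,0,0],[0,0,0],0],
    [[0,0,0],[0,0,0],0],
    [[0,0,0],[0,0,0],0],
    [[0,0,0],[0,0,0],0],
    [[0,0,0],[0,0,0],0],
    [[0,0,0],[0,0,0],0]
  ]
}}

```text
clock: 16.55
tcp_pos: [0.599, -0.0178, 0.0442]
orientation: [-2.503, -1.892, 0.007]
contact_force: [-8.4, 2.8, 3.5]
grip_width: 0.0003
```

```bash
python3 - <<'E'
from h import *
u=np.array([.962,-.273,0]);F=[]
for i in range(6):
    r.grab_frame("top");o=r.get_obs();F.append([-o["contact_force"]@u,*o["tcp_pos"]])
F=np.array(F).mean(0);print(F,o["clock"])
if 7.5<F[0]<12: print(r.hand_in())
E
```

```text
[ 9.5168  0.599  -0.0178  0.0443] 16.85
the job is handed in; nothing more can be done
None
```

The cassette is in the tray, the tray is shut, and I handed the job in at 16.85 s with the closed fingers still pressing the front plate.

- **Cassette:** I gripped it by the rib, set it flat in the open pocket and let go. The wrist picture before pushing showed it centred in the pocket. It could not be seen after the tray closed.
- **Push:** I slid the tray shut on the pad and held the push for more than 3 s. It averaged about 9.5 N along the tray's axis. The finger position was steady within 0.1 mm and implies about 8.5 mm of foam squeeze, against 9.5 mm from the force. The two agree within the calibration and stay inside the 6 to 14 mm band.
- **Off-axis force:** An upward force on the fingers of up to 7.5 N built up during the push. I eased it by raising the commanded height 1 mm; about 2 to 3.5 N remained at the end.
- **Bystanders:** The bottle, beaker and jar look unmoved in the last picture. I did not measure their positions.

No check failed.

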